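# Take the spent filter cartridge out of the bench analyser

### The arm

A 6-joint arm with a two-finger parallel gripper is mounted at the origin on the work surface. World frame = base frame: x ahead of the robot, y to its left, z up, the work surface at z = 0. Lengths are in m, angles in rad, forces in N, time in s.
With the tool pointing down it reaches from about 0.4 to 0.925 m from the base axis. Payload 3.4 kg.
Tool frame: the origin (TCP) lies midway between the tips of the shut fingers; the grasp point (between the pads) lies 19 mm behind it; z points along the fingers, y is the direction in which the jaws open and shut (so a half turn about z gives the same grasp; the last joint's range is limited). The gripper opens to 85 mm and grips with 20 to 120 N. Pads are 22 mm wide; open, the fingers measure 114 mm over their backs; the gripper's body (76 mm by 85 mm) begins 54 mm behind the grasp point. The pads swing forward as they close: fully open they stand 13 mm farther back than shut.
Start: joints at [1.224, 0.307, 1.506, -0, 1.328, -0.073], TCP at [0.155, 0.554, 0.231] pointing down, gripper open.
Joint ranges: [-3.12, 3.12], [-1.05, 2.28], [0.14, 2.33], [-1.42, 4.57], [0.1, 2.73], [-2.68, 2.68]. Speed limits (rad/s): [2.57, 2.57, 3.14, 3.14, 3.14, 3.14].

### API

Orientations are given as a 3x3 rotation matrix whose columns are the frame's x, y, z axes.
In Python, from bench import robot gives the robot as it stands. The module is installed in compiled form; this text tells all that it offers. Calls block until the motion is done:
- robot.move_ptp(position, orientation): joint-space move of the TCP to a pose.
- robot.movel(position, rot=None, rate=0.15, stop_force=None): straight line of the TCP; rot=None keeps the orientation; rate is the mean speed in m/s. With stop_force (N) it stops when the force on the tool has changed by that much, and returns True; else False.
- robot.set_joints(angles): joint-space move.
- robot.let_go() and robot.clamp(): open the fingers fully, or close them until they stop; the grip force is fixed at half the most.
- robot.hold(seconds).
- robot.ik(position, orientation): joint angles nearest the present ones, or None.
- robot.get_obs(): the state.
- robot.get_image(name): name is "scene" or "top"; returns the picture (400x640x3 uint8, red, green, blue); there is no depth.
- robot.camera_params(name): a dict with "vfov" (degrees; the focal length in pixels is half the picture's height over the tangent of half this angle, whatever the lens; pixels are square), "cx", "cy" (the principal point, pixels), "k1" (the pictures are not rectified: a ray, as slopes to the right and down, at radius r is drawn at 1 + k1 r^2 times it, then the intrinsics apply), "world_from_camera" (4x4, takes a point from camera to world coordinates). Camera axes: x right, y down, z forward; pixel columns grow to the right and rows downward; lengths in m; the calibration is good to about 2 mm. A picture is of the moment at which its call begins. camera_params takes no time and is no camera call.
A pose or a line that the arm cannot do raises robot.Unreachable and nothing moves.
- robot.job_done(): hands the job in, once; it reports no verdict.
The state is a dict: "time": time; "joints": joint angles; "qvel": joint speeds; "joint_torque": joint torques, N m; "ee_pos": TCP position; "orientation": TCP orientation; "contact_force": force on the tool from outside, world axes, zero at the start; "ft_torque": the same for the moment, N m; "width": finger opening in m.
Only numpy, scipy, OpenCV 4.12 (cv2) and the standard library are available. Lean on these libraries where they do the work, as an engineer would, in place of code of your own. Each camera call takes 0.05 s, during which the arm holds its last target.

### The job

Put the bench analyser out of use for a filter change: first push its red lamp lever all the way to the back, then squeeze the two orange spring tabs of the cartridge together and draw it straight out of its sloping bay. Set the cartridge down, not dropping it, upright in the free half of the green tray, and then slide the green cover fully across the empty bay. Leave everything else where it stands.

Things in the scene. Friction and masses are not known exactly. Their poses are not given: they have to be found in the camera images.
- bay (a point): Middle of the mouth of the cartridge bay, on the surface of the analyser's sloping white deck; axes of the fixed analyser: x level towards its back, y to its left, z up. The deck (200 mm long up the slope) rises to the back at 0.66 rad (38 degrees); its outward normal is (-0.613, 0, 0.790) here. Analyser 360 mm wide, 350 mm deep; the bay lies 40 mm right of its middle.
- step (a point): Middle of the analyser's flat front step, 50 mm above the table, 80 mm deep, 360 mm wide, in front of the deck; axes as the bay's. The deck's top edge is 173 mm above the table, with a flat top of that height behind it. The white body has a green skirt, 3 mm proud.
- light_bar (a point): Middle of the fixed light bar over the deck: a tube 24 mm thick and 344 mm long along the analyser's y, carried at both ends by level arms from the rear. It is in the way of an upright tool over the bay; a tool leaning like the deck's normal (38 degrees, coming from the robot's side) passes in front of it.
- cartridge_center (a point): Centre of the white spent cartridge with orange tabs, 118 mm long, 0.2 to 0.35 kg, 59 mm above its foot; z runs along it from foot to top, y across the tabs. It starts snapped into the bay, z along the deck's normal, foot 60 mm below and top 58 mm above the deck. Foot block 42 (x) by 47 (y) by 42 mm high, on which it stands by itself.
- cartridge_tabs (a point): Middle between the two orange finger tabs, 92 mm above the cartridge's foot, axes as its centre. The tabs, on the two y sides, are 36 mm high along z about this point (14 to 50 mm above the deck), 32 mm wide in x, and 60 mm apart over their outer faces when free, 48 mm when fully squeezed (6 mm each; spring 3 N rising to 9 N on each).
- cartridge: The same spent cartridge, origin under the middle of its foot. A catch on each tab, below the deck, holds under the bay's rim: it cannot be pulled out until both tabs are fully squeezed (a grip of 15 to 20 N); then it slides out along its own z, clear after 65 mm, carried by its squeezed tabs. Play in the bay 1.5 mm each way.
- tab_left (a joint): How far the cartridge's left (+y) tab is squeezed in: 0 free, 0.006 m fully in
- tab_right (a joint): How far the cartridge's right (-y) tab is squeezed in: 0 free, 0.006 m fully in
- lamp_lever (a joint): Angle of the red-knobbed lamp lever on the front step: 0 leaning to the front (lamp on), 1.0 rad leaning to the back (lamp off, its stop); it stays where it is left. It swings in the analyser's x-z plane, 70 mm long from pivot to knob, pivot 72 mm above the table; about 1 N at the knob moves it.
- lamp_lever_tip (a point): Centre of the lever's red knob (26 mm ball). The lever stands on the left of the front step; the knob moves 67 mm towards the analyser's back (its +x) between its ends, rising at most 9 mm half-way.
- cover (a joint): Travel of the green sliding cover: 0 parked left of the bay, 0.11 m fully across the bay (its stop). It slides along the analyser's -y (to the right) with about 2 N of friction, and cannot pass while the cartridge is in the bay.
- cover_grip (a point): Middle of the upright fin of the green cover, on its centre line; the point's z is the deck's normal, x up the slope, y to the left. The cover is a plate 72 (x) by 76 (y) mm, its top face 15 mm below this point (7 mm above the deck). The fin is 10 mm thick in y, 50 mm long in x, and reaches from the plate to 15 mm above this point. It can be pinched or pushed on its left (+y) face.
- return_spot (a point): Middle of the free half of the green return tray, on its inner floor (5 mm above the table). The fixed tray is 130 (x) by 180 (y) mm outside, walls 5 mm thick and 25 mm high over the table; the free half is its +y half, 120 by about 85 mm; the tray's x and y are this point's. A small jar stands in the other half, 84 mm from here.
- jar: Small amber jar in the green tray, 44 mm across, 55 mm high, origin under its middle; leave it alone
- spare: Fresh cartridge with blue tabs, the same shape as the spent one, 118 mm high, standing upright in the grey tray; origin under its foot; leave it alone
- flask: Green glass flask, 76 mm across, 145 mm high, origin under its middle; leave it alone
- flask_clear: Clear glass flask, 76 mm across, 145 mm high, origin under its middle; leave it alone
- beaker: Clear beaker, 66 mm across, 75 mm high, origin under its middle; leave it alone
- reagent: Amber reagent bottle, 72 mm across, 160 mm high, origin under its middle; leave it alone
- screwdriver: Screwdriver lying flat, 180 mm long along its x; leave it alone
Things that resemble listed ones, but are neither listed nor needed, are in the scene too. Of the things shaped like the part that bears return_spot, the green one is meant.

How it is judged:
On the way, in this order (a step that is already met when the one before it is completed fails the run):
1. the lamp lever is at the back (value of joint lamp_lever above 0.9 rad), for 0.1 s.
2. the cartridge is drawn clear of its bay (distance between cartridge_center and bay above 0.07 m), for 0.1 s.
3. the cartridge stands upright in the free half of the green tray, foot within 10 mm of its floor, while still held (x of cartridge_center in the frame of return_spot between -0.045 and 0.045 m and y of cartridge_center in the frame of return_spot between -0.045 and 0.045 m and angle between cartridge_center's own z axis and vertical below 0.12 rad and z of cartridge_center in the frame of return_spot below 0.069 m and contact force between cartridge and the fingers above 0.5 N), for 0.03 s.
4. the green cover is across the bay (value of joint cover above 0.105 m), for 0.1 s.
At the end, for the whole second after the job is handed in: The lever is within 0.1 rad of its back stop; the cartridge stands at rest on the floor of the green tray, upright within 0.12 rad, its axis within 45 mm of the middle of the free half along each side of the tray; the green cover is within 5 mm of its stop across the bay (value of joint lamp_lever above 0.9 rad and value of joint cover above 0.105 m and z of cartridge_center in the frame of return_spot between 0.054 and 0.064 m and linear speed of cartridge below 0.02 m/s and x of cartridge_center in the frame of return_spot between -0.045 and 0.045 m and y of cartridge_center in the frame of return_spot between -0.045 and 0.045 m and angle between cartridge_center's own z axis and vertical below 0.12 rad); the robot touches nothing.
It fails at once if one of the bystanders (jar, fresh cartridge, flasks, beaker, bottle, screwdriver) is moved by more than 30 mm (distance of any of jar, spare, flask, flask_clear, beaker, reagent, screwdriver from where it was at the start of the episode above 0.03 m).
It also fails if it takes over 72 s, if anything falls off the work surface, if the arm or the gripper's body presses on something with over 40 N, if the wrist force passes 120 N, or if a joint passes its speed limit or range.

## Working session

There is one attempt and no reset: what is moved stays moved. The work goes in short steps, each a Python script; the robot and the scene stay as the last script left them, time stands still between calls to the robot, and variables do not carry over. Pictures are saved under pics/ and viewed, and the job is handed in when it is done.

```bash
mkdir -p pics; ls
python3 - <<'E'
from bench import robot
import cv2,numpy as np
for n in("scene","top"):
    im=robot.get_image(n); cv2.imwrite(f"pics/{n}0.png",im[:,:,::-1])
    print(n,{k:(np.round(v,4).tolist() if k=="world_from_camera" else v) for k,v in robot.camera_params(n).items()})
o=robot.get_obs(); print(o)
E
```

```text
pics
scene {'vfov': 51.52640927887584, 'cx': 321.5982184556902, 'cy': 200.035496118247, 'k1': -0.10732194731902665, 'world_from_camera': [[-0.8068, 0.4081, -0.4271, 1.0554], [0.5904, 0.5823, -0.5589, 0.7978], [0.0206, -0.7031, -0.7108, 1.136], [0.0, 0.0, 0.0, 1.0]]}
top {'vfov': 55.50554248797501, 'cx': 320.7906702125671, 'cy': 200.7930496826159, 'k1': 0.015391744591014752, 'world_from_camera': [[-0.0062, -0.9985, 0.0535, 0.4146], [-1.0, 0.006, -0.0039, 0.0236], [0.0036, -0.0535, -0.9986, 1.2525], [0.0, 0.0, 0.0, 1.0]]}
{'time': 0.1, 'joints': array([ 1.22350336e+00,  3.07492231e-01,  1.50753525e+00, -2.48090899e-05,
        1.32841883e+00, -7.34689496e-02]), 'qvel': array([-0.00057969, -0.00084751, -0.00372629, -0.00031736, -0.00081467,
        0.00088551]), 'joint_torque': array([ 1.78148010e-03, -4.58528101e+01, -2.52606869e+01,  1.10910860e-04,
        5.65291964e-03,  2.52504066e-05]), 'ee_pos': array([0.15528882, 0.55297998, 0.23047941]), 'orientation': array([[-9.62745450e-01,  2.70408634e-01, -6.08253937e-04],
       [ 2.70409295e-01,  9.62743863e-01, -1.75118911e-03],
       [ 1.12056091e-04, -1.85042686e-03, -9.99998282e-01]]), 'contact_force': array([1.20043245, 0.37756386, 0.7089054 ]), 'ft_torque': array([ 0.01053664, -0.00571169, -0.03825599]), 'width': 0.08531566085671742}
```

View pics/scene0.png

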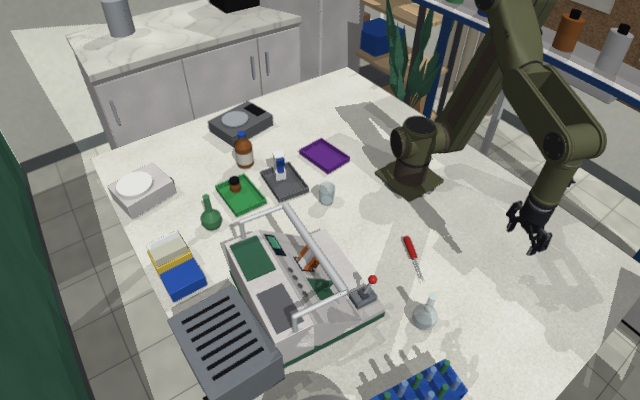

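View pics/top0.png

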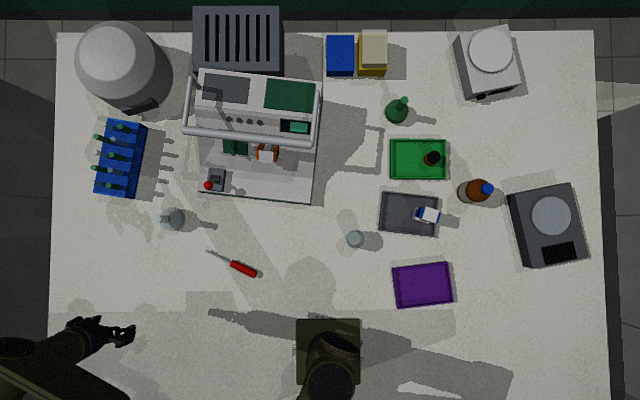

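The top view shows the analyser at about (255,140), with the lever knob at (208,185) and the orange tabs at (267,152). The green tray is at (418,159) with the jar in its right half. Grey and purple trays are lookalikes. Next I'll enlarge crops.

```bash
cat > h.py <<'E'
import numpy as np,cv2
from bench import robot
def cam(n):
    p=robot.camera_params(n);f=200/np.tan(np.radians(p["vfov"])/2)
    return p,f,np.array(p["world_from_camera"])
def proj(n,P):
    p,f,T=cam(n);P=np.atleast_2d(P);c=(P-T[:3,3])@T[:3,:3];s=c[:,:2]/c[:,2:]
    r2=(s**2).sum(1,keepdims=True);s=s*(1+p["k1"]*r2);return s*f+[p["cx"],p["cy"]]
def ray(n,uv):
    p,f,T=cam(n);d=(np.array(uv,float)-[p["cx"],p["cy"]])/f;s=d.copy()
    for _ in range(20): s=d/(1+p["k1"]*(s@s))
    v=T[:3,:3]@np.array([s[0],s[1],1]);return T[:3,3],v/np.linalg.norm(v)
def onz(n,uv,z):
    o,v=ray(n,uv);return o+v*(z-o[2])/v[2]
def tri(uvs,uvt):
    a,u=ray("scene",uvs);b,v=ray("top",uvt)
    s=np.linalg.lstsq(np.c_[u,-v],b-a,rcond=None)[0]
    A=a+s[0]*u;B=b+s[1]*v;return (A+B)/2,np.linalg.norm(A-B)
def crop(n,src,x0,y0,x1,y1,k,out):
    im=cv2.imread(src)[y0:y1,x0:x1];im=cv2.resize(im,None,fx=k,fy=k,interpolation=cv2.INTER_CUBIC)
    for x in range((x0+9)//10*10,x1,10):
        cv2.line(im,((x-x0)*k,0),((x-x0)*k,6),(0,0,255),1)
        if x%20==0: cv2.putText(im,str(x),((x-x0)*k,16),0,.35,(255,0,255),1)
    for y in range((y0+9)//10*10,y1,10):
        cv2.line(im,(0,(y-y0)*k),(6,(y-y0)*k),(0,0,255),1)
        if y%20==0: cv2.putText(im,str(y),(8,(y-y0)*k+4),0,.35,(255,0,255),1)
    cv2.imwrite(out,im)
E
python3 - <<'E'
from h import *
crop("top","pics/top0.png",175,60,330,210,5,"pics/c_top.png".replace("c_top","c_top"))
im=cv2.imread("pics/c_top.png");print(im.shape)
crop("scene","pics/scene0.png",215,195,395,315,4,"pics/c_sc.png")
crop("top","pics/top0.png",370,90,500,240,4,"pics/c_tr.png")
E
```

```text
(750, 775, 3)
```

View pics/c_top.png

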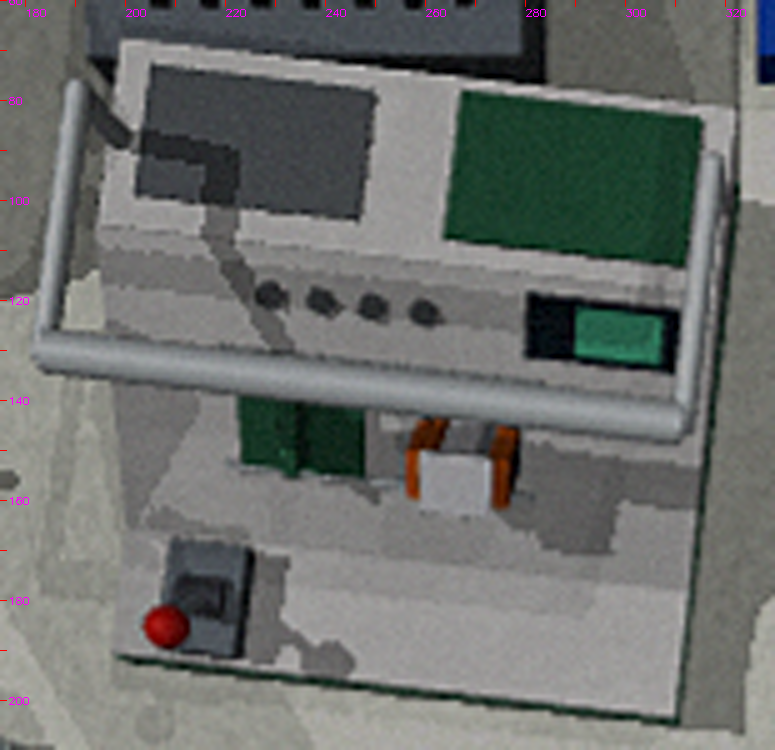

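View pics/c_sc.png

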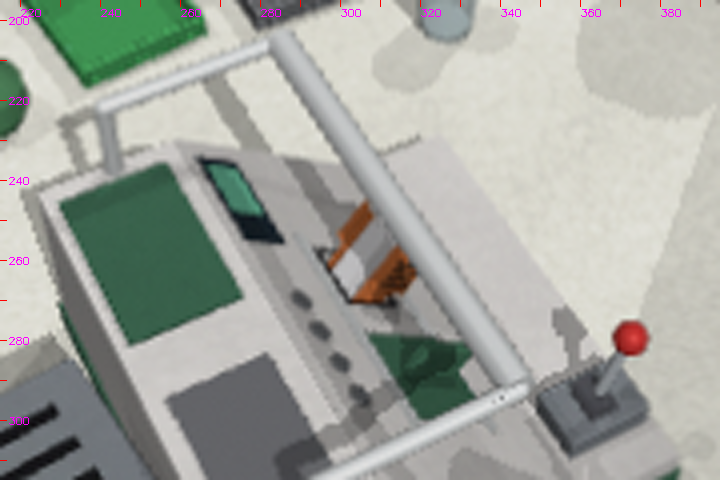

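View pics/c_tr.png

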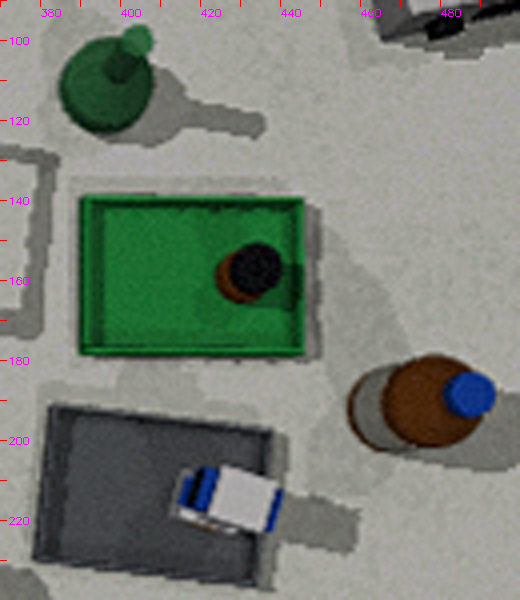

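```bash
cat > fit.py <<'E'
from h import *
from scipy.optimize import least_squares
obs=[("top",(198.3,191),(0,.18,.05)),("top",(310.5,203.5),(0,-.18,.05)),
("top",(199,68),(.35,.18,.173)),("top",(321.5,81.5),(.35,-.18,.173)),
("top",(194.8,106.5),(.2376,.18,.173)),("top",(311,178.2),(.08,-.18,.05)),("top",(199,166.5),(.08,.18,.05)),
("scene",(222,243),(.35,-.18,.173)),("scene",(259,230.5),(.2376,-.18,.173)),("scene",(318.5,229.5),(0,-.18,.05))]
def X(p,m):
    c,s=np.cos(p[2]),np.sin(p[2]);m=np.atleast_2d(m);return np.c_[p[0]+c*m[:,0]-s*m[:,1],p[1]+s*m[:,0]+c*m[:,1],m[:,2]]
def res(p): return np.concatenate([proj(n,X(p,m))[0]-uv for n,uv,m in obs])
r=least_squares(res,[.5,.2,0],loss="soft_l1")
if __name__=="__main__":
    print(r.x);print(np.round(res(r.x).reshape(-1,2),1))
    print("knob",tri((372.5,279.5),(208,185)))
    for n,uv in(("top",(389.5,139)),("top",(446,139)),("top",(446,179)),("top",(389.5,179))): print("tray top corner",onz(n,uv,.025))
E
python3 fit.py
```

```text
[ 0.49162262  0.23127433 -0.10801922]
[[-1.3  0.4]
 [-0.3 -0.5]
 [-1.4 -0.3]
 [ 0.2 -0.9]
 [-1.8 -0.5]
 [ 1.8 -0.2]
 [ 1.  -0.1]
 [ 1.2 -0.9]
 [-1.2 -2.2]
 [ 5.4 -3.1]]
knob (array([0.52271021, 0.35255326, 0.13144895]), np.float64(0.0016636172709381097))
tray top corner [ 0.68082131 -0.20654208  0.025     ]
tray top corner [ 0.6795913  -0.39055872  0.025     ]
tray top corner [ 0.54866258 -0.38758705  0.025     ]
tray top corner [ 0.54980339 -0.20454465  0.025     ]
```

```bash
cat > ov.py <<'E'
from fit import *
def overlay(p,src,n,box,k,out,s=.1,tab=0.006,cov=0.,yb=-.04):
    x0,y0,x1,y1=box;im=cv2.resize(cv2.imread(src)[y0:y1,x0:x1],None,fx=k,fy=k,interpolation=cv2.INTER_CUBIC)
    def L(a,b,c=(255,0,255)):
        q=(proj(n,X(p,[a,b]))-[x0-.5,y0-.5])*k;cv2.line(im,*[tuple(int(round(v)) for v in t) for t in q],c,1,cv2.LINE_AA)
    pr=[(0,.05),(.08,.05),(.2376,.173),(.35,.173)]
    for a,b in zip(pr,pr[1:]):
        for y in(.18,-.18): L((a[0],y,a[1]),(b[0],y,b[1]))
    for a in pr: L((a[0],.18,a[1]),(a[0],-.18,a[1]))
    u=np.array([np.cos(.66),0,np.sin(.66)]);w=np.array([-np.sin(.66),0,np.cos(.66)]);e=np.array([0,1,0])
    B=np.array([.08,yb,.05])+u*s
    def bx(c,hx,hy,z0,z1,col):
        q=lambda i,j,z:c+u*hx*i+e*hy*j+w*z
        for z in(z0,z1):
            for (i,j),(k2,l) in zip([(1,1),(1,-1),(-1,-1),(-1,1)],[(1,-1),(-1,-1),(-1,1),(1,1)]): L(q(i,j,z),q(k2,l,z),col)
        for i,j in[(1,1),(1,-1),(-1,-1),(-1,1)]: L(q(i,j,z0),q(i,j,z1),col)
    bx(B,.016,.03,.014,.05,(255,255,0))
    C=B+e*(.11-cov); bx(C,.036,.038,.0,.007,(0,255,255)); bx(C,.025,.005,.007,.037,(0,0,255))
    cv2.imwrite(out,im)
if __name__=="__main__":
    print(r.x)
    overlay(r.x,"pics/top0.png","top",(175,60,330,210),5,"pics/ov_top.png")
    overlay(r.x,"pics/scene0.png","scene",(215,195,395,315),4,"pics/ov_sc.png")
E
python3 ov.py
```

```text
[ 0.49162262  0.23127433 -0.10801922]
```

View pics/ov_top.png

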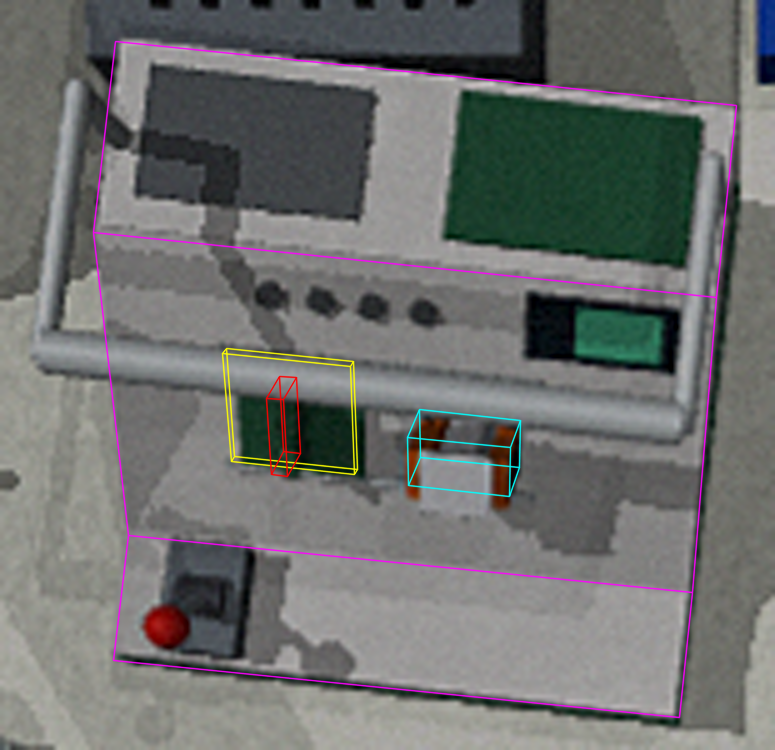

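View pics/ov_sc.png

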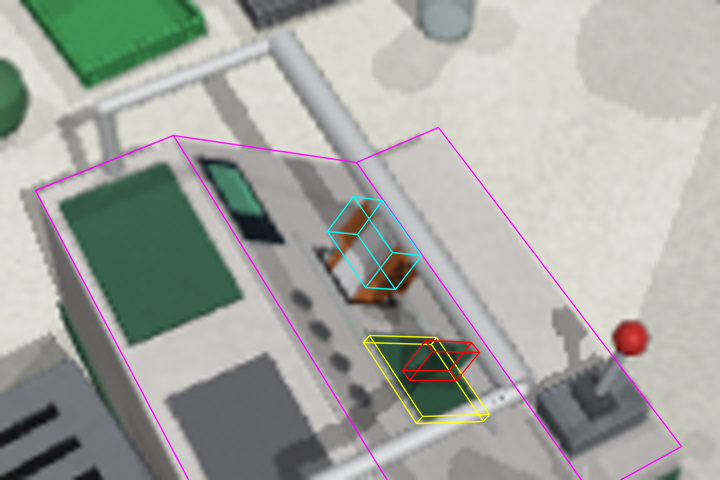

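Run:
```python
from h import *
np.set_printoptions(precision=4,suppress=True)
print(tri((320.5,229),(310.5,203.5)))
print("back right",tri((222.5,243),(321.5,81)))
print("tray corner near-left? z",)
for a in [(.549,-.205,.025),(.549,-.388,.025),(.681,-.205,.025),(.681,-.39,.025)]: print(a,proj("scene",a))
# bar right/left end
print("bar R",tri((284.5,205.5),(311.5,146.5-1.5)), "bar L",tri((345,293),(184,131.5)))
crop("scene","pics/scene0.png",260,205,340,305,7,"pics/c1.png")
crop("top","pics/top0.png",215,135,290,195,10,"pics/c2.png")
```

```text
(array([0.476 , 0.0482, 0.034 ]), np.float64(0.011999157131310195))
back right (array([0.8216, 0.0144, 0.1689]), np.float64(0.0026582338557285586))
tray corner near-left? z
(0.549, -0.205, 0.025) [[267.1026 197.5138]]
(0.549, -0.388, 0.025) [[243.854  171.3249]]
(0.681, -0.205, 0.025) [[236.138  212.1417]]
(0.681, -0.39, 0.025) [[213.9977 183.8723]]
bar R (array([0.6198, 0.044 , 0.2354]), np.float64(0.0007184625531939236)) bar L (array([0.6591, 0.3881, 0.2327]), np.float64(0.00029177725022544476))
```

View pics/c1.png

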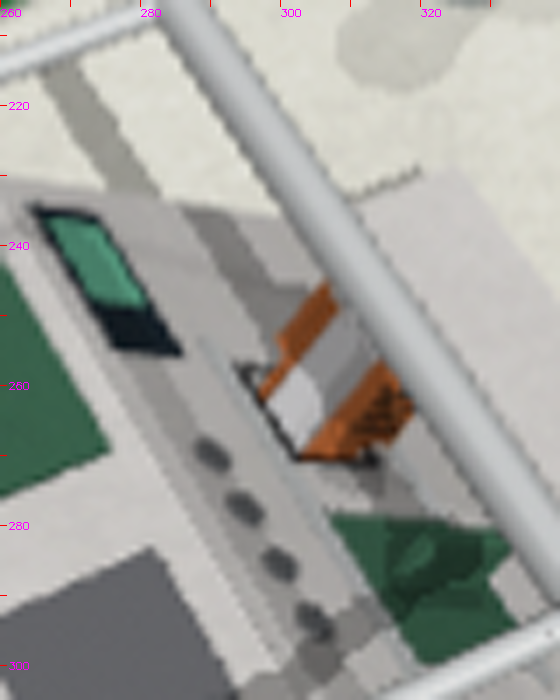

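View pics/c2.png

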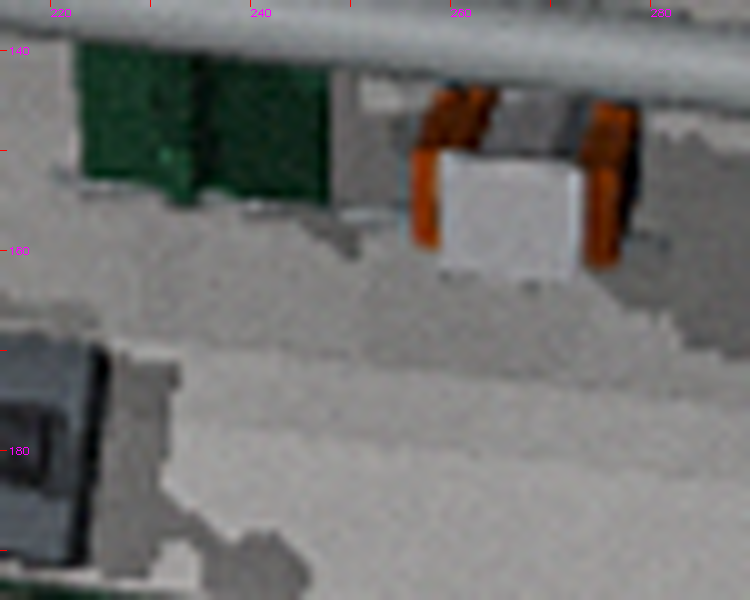

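```bash
sed -i '/"scene",(318.5,229.5)/s/,("scene",(318.5,229.5),(0,-.18,.05))//' fit.py
python3 - <<'E'
from ov import *
np.set_printoptions(precision=4,suppress=True)
print(r.x, np.round(res(r.x).reshape(-1,2),1).tolist())
p=r.x
u=np.array([np.cos(.66),0,np.sin(.66)]);w=np.array([-np.sin(.66),0,np.cos(.66)]);e=np.array([0,1,0])
for s in(.08,.09,.1):
    B=np.array([.08,-.04,.05])+u*s
    for n,d in(("tabtop front L",-.016*u+.03*e+.05*w),("tabtop back L",.016*u+.03*e+.05*w),("front R",-.016*u-.03*e+.05*w),("back R",.016*u-.03*e+.05*w),("mouth back L",.0225*u+.0255*e),("mouth back R",.0225*u-.0255*e),("topface fL",-.02*u+.02*e+.058*w)):
        q=X(p,B+d); print(s,n,proj("top",q)[0],proj("scene",q)[0])
E
```

```text
[ 0.4911  0.2316 -0.1102] [[-1.4, 0.5], [-0.4, -0.2], [-1.3, -0.2], [0.3, -0.6], [-1.7, -0.5], [1.8, 0.1], [1.0, -0.0], [1.4, -1.2], [-0.9, -2.4]]
0.08 tabtop front L [256.1446 162.719 ] [324.4876 258.5859]
0.08 tabtop back L [256.0006 153.1487] [317.2517 257.9493]
0.08 front R [276.2229 164.821 ] [314.7408 244.875 ]
0.08 back R [276.4099 155.2868] [307.5284 243.9986]
0.08 mouth back L [260.7721 143.7202] [305.9353 268.6935]
0.08 mouth back R [277.5565 145.4794] [298.0073 256.6882]
0.08 topface fL [258.9807 165.5607] [325.1662 254.4351]
0.09 tabtop front L [256.1003 159.7619] [322.2555 258.3899]
0.09 tabtop back L [255.9543 150.0927] [314.9339 257.7446]
0.09 front R [276.2807 161.875 ] [312.515  244.6049]
0.09 back R [276.4695 152.2425] [305.2201 243.7175]
0.09 mouth back L [260.7509 140.7163] [303.5821 268.5525]
0.09 mouth back R [277.6195 142.4848] [295.6652 256.4806]
0.09 topface fL [258.9508 162.6069] [322.9486 254.2159]
0.1 tabtop front L [256.0553 156.7744] [319.9972 258.1913]
0.1 tabtop back L [255.9075 147.0048] [312.5884 257.537 ]
0.1 front R [276.3392 158.8988] [310.2638 244.3314]
0.1 back R [276.5296 149.1663] [302.8853 243.4328]
0.1 mouth back L [260.7294 137.682 ] [301.2013 268.4094]
0.1 mouth back R [277.6832 139.4598] [293.2965 256.2702]
0.1 topface fL [258.9204 159.6227] [320.705  253.9937]
```

```bash
cat > fit2.py <<'E'
from h import *
from scipy.optimize import least_squares
np.set_printoptions(precision=4,suppress=True)
u=np.array([np.cos(.66),0,np.sin(.66)]);w=np.array([-np.sin(.66),0,np.cos(.66)]);e=np.array([0,1.,0])
def X(p,m):
    c,s=np.cos(p[2]),np.sin(p[2]);m=np.atleast_2d(m);return np.c_[p[0]+c*m[:,0]-s*m[:,1],p[1]+s*m[:,0]+c*m[:,1],m[:,2]]
def B(P,d=(0,0,0)): return np.array([.08,P[4],.05])+u*(P[3]+d[0])+e*d[1]+w*d[2]
A=lambda *m:(lambda P:np.array(m))
K=lambda *d:(lambda P:B(P,d))
obs=[("top",(197.8,190.5),A(0,.18,.05)),("top",(310,203),A(0,-.18,.05)),
("top",(198.7,67.6),A(.35,.18,.173)),("top",(321.2,81),A(.35,-.18,.173)),
("top",(194.3,106),A(.2376,.18,.173)),("top",(311,177.7),A(.08,-.18,.05)),("top",(198.5,166),A(.08,.18,.05)),
("scene",(222,242.5),A(.35,-.18,.173)),("scene",(258.5,230),A(.2376,-.18,.173)),
("top",(255.7,159.2),K(-.016,.03,.05)),("top",(276,161.5),K(-.016,-.03,.05)),("top",(256,150),K(.016,.03,.05)),
("top",(222,153),K(-.036,.148,.007)),("top",(246.5,154.9),K(-.036,.072,.007)),
("scene",(305.3,278.2),K(.036,.072,.007)),("scene",(319.5,299.5),K(.036,.148,.007)),
("scene",(300.7,270.3),K(.0225,.0255,0)),("scene",(293.5,256.5),K(.0225,-.0255,0)),
("top",(311.0,145),lambda P:np.array([P[5],-.172,P[6]])),("top",(183.5,131),lambda P:np.array([P[5],.172,P[6]])),
("scene",(284,205),lambda P:np.array([P[5],-.172,P[6]])),("scene",(344.5,292.5),lambda P:np.array([P[5],.172,P[6]]))]
def res(P):
    o=[(proj(n,X(P,m(P)))[0]+(P[7:9] if n=="scene" else P[9:11])-uv) for n,uv,m in obs]
    return np.concatenate(o+[P[7:11]/.8])
r=least_squares(res,[.49,.23,-.11,.1,-.04,.15,.235,0,0,0,0],loss="soft_l1")
if __name__=="__main__":
    print(r.x)
    for (n,uv,_),q in zip(obs,res(r.x)[:-4].reshape(-1,2)): print(n,uv,q.round(1))
    P=r.x
    for nm,m in(("bay",B(P)),("tabs",B(P,(0,0,.032))),("covergrip",B(P,(0,.11,.022))),("bar",(P[5],0,P[6])),("step",(.04,0,.05))): print(nm,X(P,m)[0])
E
python3 fit2.py
```

```text
[ 0.4943  0.2337 -0.1165  0.0937 -0.0426  0.1472  0.2401 -0.4592  0.5398
  0.1024  0.7027]
top (197.8, 190.5) [-1.4  0.3]
top (310, 203) [-0.5  0.3]
top (198.7, 67.6) [-0.8 -0.5]
top (321.2, 81) [ 0.7 -0. ]
top (194.3, 106) [-1.3 -0.7]
top (311, 177.7) [1.3 0.6]
top (198.5, 166) [ 1.1 -0.2]
scene (222, 242.5) [0.4 0.2]
scene (258.5, 230) [-1.3 -0.9]
top (255.7, 159.2) [ 0.9 -0.8]
top (276, 161.5) [ 0.8 -0.8]
top (256, 150) [ 0.5 -1.3]
top (222, 153) [-0.7  0.3]
top (246.5, 154.9) [-0.6  1.1]
scene (305.3, 278.2) [1.4 0.7]
scene (319.5, 299.5) [ 0.2 -0.4]
scene (300.7, 270.3) [ 0.5 -1.2]
scene (293.5, 256.5) [-0.1  0.5]
top (311.0, 145) [-0.2  0.2]
top (183.5, 131) [-0.1  0. ]
scene (284, 205) [-0.   0.4]
scene (344.5, 292.5) [-0.3 -0.5]
bay [0.6423 0.1735 0.1075]
tabs [0.6228 0.1758 0.1327]
covergrip [0.6417 0.2844 0.1248]
bar [0.6405 0.2166 0.2401]
step [0.534  0.2291 0.05  ]
```

```bash
cat > geo.py <<'E'
from fit2 import *
P=r.x.copy(); P[3]=.0925; P[4]=-.0415
c,s=np.cos(P[2]),np.sin(P[2]); RA=np.array([[c,-s,0],[s,c,0],[0,0,1.]])
def W(m): return X(P,m)[0]
def tool(t): # lean t about analyser y
    z=np.array([np.sin(t),0,-np.cos(t)]);y=np.array([0,1.,0]);return RA@np.c_[np.cross(y,z),y,z]
def inA(q): return RA.T@(np.array(q)-[P[0],P[1],0])
def S(): 
    o=robot.get_obs();print("t",round(o["time"],2),"tcp",o["ee_pos"],"A",inA(o["ee_pos"]),"F",o["contact_force"],"w",round(o["width"],4))
def shot(tag,*ns):
    for n in ns or("scene","top"): cv2.imwrite(f"pics/{n}_{tag}.png",robot.get_image(n)[:,:,::-1])
E
python3 - <<'E'
from geo import *
print("flask_clear",tri((425,318),(172,219)),"body z.03", onz("scene",(425,320),.03))
print("beaker",onz("top",(356,239),.06)); print("knob A",inA(tri((372.5,279.5),(208,185))[0]), inA(tri((372,279),(207.7,184.5))[0]))
for nm,q,t in(("lev0",W((-.05,.121,.118)),0),("lev1",W((.06,.121,.118)),0),("tabs",W(B(P,(0,0,.012))),.66),("out",W(B(P,(0,0,.13))),.66),("cover",W(B(P,(.008,.14,.017))),.66)):
    print(nm,q,robot.ik(q,tool(t)))
print("tray",robot.ik([.615,-.254,.1],tool(0)), robot.ik([.615,-.254,.3],tool(0)))
crop("","pics/scene0.png",395,260,475,340,6,"pics/fl.png")
E
```

```text
Traceback (most recent call last):
  File "geo.py", line 1, in <module>
    from fit2 import *
  File "fit2.py", line 23, in <module>
    r=least_squares(res,[.49,.23,-.11,.1,-.04,.15,.235,0,0,0,0],loss="soft_l1")
  File "fit2.py", line 21, in res
    o=[(proj(n,X(P,m(P)))[0]+(P[7:9] if n=="scene" else P[9:11])-uv) for n,uv,m in obs]
        ~~~~^^^^^^^^^^^^^
  File "h.py", line 7, in proj
    p,f,T=cam(n);P=np.atleast_2d(P);c=(P-T[:3,3])@T[:3,:3];s=c[:,:2]/c[:,2:]
          ~~~^^^
  File "h.py", line 4, in cam
    p=robot.camera_params(n);f=200/np.tan(np.radians(p["vfov"])/2)
ValueError: time passes only in moves, steps and waits
```

```bash
sed -i 's/^def cam(n):/import functools\n@functools.lru_cache(None)\ndef cam(n):/' h.py
cat > /tmp/g.py <<'E'
import re
s=open('geo.py').read()
s=s.replace("from fit2 import *\nP=r.x.copy(); P[3]=.0925; P[4]=-.0415","""from h import *
np.set_printoptions(precision=4,suppress=True)
u=np.array([np.cos(.66),0,np.sin(.66)]);w=np.array([-np.sin(.66),0,np.cos(.66)]);e=np.array([0,1.,0])
P=np.array([0.4943,0.2337,-0.1165,.0925,-.0415,0.1472,0.2401])
def X(p,m):
    c,s=np.cos(p[2]),np.sin(p[2]);m=np.atleast_2d(m);return np.c_[p[0]+c*m[:,0]-s*m[:,1],p[1]+s*m[:,0]+c*m[:,1],m[:,2]]
def B(P,d=(0,0,0)): return np.array([.08,P[4],.05])+u*(P[3]+d[0])+e*d[1]+w*d[2]""")
open('geo.py','w').write(s)
E
python3 /tmp/g.py
cat > /tmp/a.py <<'E'
from geo import *
print("flask_clear",tri((425,318),(172,219)),"body z.03", onz("scene",(425,320),.03))
print("beaker",onz("top",(356,239),.06)); print("knob A",inA(tri((372,279),(207.7,184.5))[0]))
for nm,q,t in(("lev0",W((-.05,.121,.118)),0),("lev1",W((.06,.121,.118)),0),("tabs",W(B(P,(0,0,.012))),.66),("out",W(B(P,(0,0,.13))),.66),("cover",W(B(P,(.008,.14,.017))),.66)):
    print(nm,q,robot.ik(q,tool(t)))
print("tray",robot.ik([.615,-.254,.1],tool(0)), robot.ik([.615,-.254,.3],tool(0)))
crop("","pics/scene0.png",395,260,475,340,6,"pics/fl.png")
E
PYTHONPATH=. python3 /tmp/a.py
```

```text
Traceback (most recent call last):
  File "geo.py", line 1, in <module>
    from h import *
  File "h.py", line 1, in <module>
    import numpy as np,cv2
ModuleNotFoundError: No module named 'cv2'
```

```bash
cp /tmp/a.py a.py; python3 a.py
```

```text
flask_clear (array([0.424 , 0.501 , 0.0172]), np.float64(0.0018206689549721544)) body z.03 [0.4353 0.5096 0.03  ]
beaker [ 0.3582 -0.0904  0.06  ]
knob A [0.0159 0.1211 0.1348]
lev0 [0.4587 0.3597 0.118 ] [ 0.5925  0.4229  1.6383 -0.      1.0804 -0.8618]
lev1 [0.568  0.3469 0.118 ] [ 0.4849  0.5234  1.4479 -0.      1.1703 -0.9694]
tabs [0.6342 0.1755 0.1162] [ 0.3668  0.396   1.9956 -1.1103  0.3236 -0.0891]
out [0.5623 0.184  0.2094] [ 0.4525  0.1758  1.9975 -0.745   0.5089 -0.4249]
cover [0.6537 0.3142 0.125 ] [ 0.5954  0.4718  1.7904 -0.9082  0.5329 -0.1378]
tray [-0.4551  0.5408  1.467  -0.      1.1338 -1.9094] [-0.4551  0.3965  1.1939 -0.      1.5512 -1.9094]
```

Run:
```python
from geo import *
robot.clamp(); R=tool(0)
robot.move_ptp(W((-.045,.121,.22)),R); robot.movel(W((-.045,.121,.120)),rate=.12); S()
hit=robot.movel(W((.062,.121,.120)),rate=.06,stop_force=12); print(hit); S()
shot("lev")
crop("","pics/scene_lev.png",290,200,420,320,5,"pics/l1.png")
```

```text
t 3.22 tcp [0.4641 0.3597 0.1207] A [-0.0446  0.1216  0.1207] F [-0.4142  0.1829  1.5135] w 0.0001
True
t 4.68 tcp [0.5582 0.3475 0.1188] A [0.0502 0.1205 0.1188] F [-0.5886 -0.6298 -0.1664] w -0.0
```

View pics/l1.png

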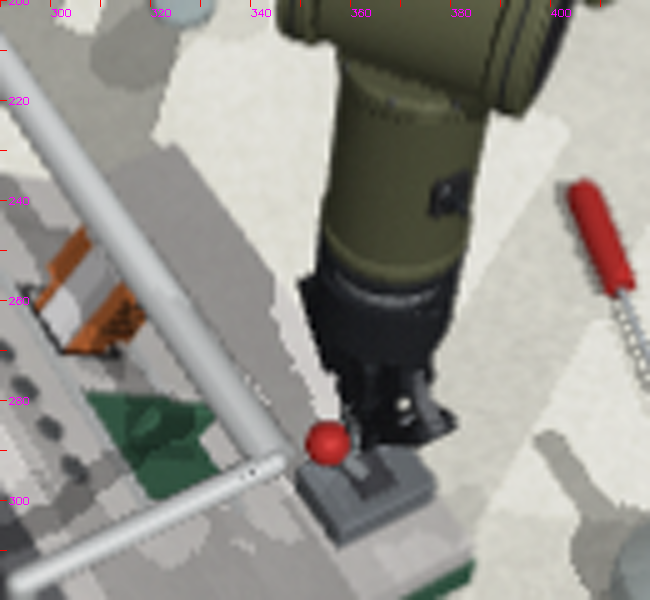

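Run:
```python
from geo import *
for a in(.8,.9,1.0): 
    m=(.049+.07*np.sin(a-.5),.121,.072+.07*np.cos(a-.5)); print(a,proj("scene",W(m)),proj("top",W(m)))
im=cv2.cvtColor(cv2.imread("pics/scene_lev.png"),cv2.COLOR_BGR2HSV);m=cv2.inRange(im,(0,150,90),(8,255,255))|cv2.inRange(im,(174,150,90),(180,255,255));m[:,:330]=0;m[:,370:]=0;m[:270]=0;m[310:]=0
ys,xs=np.nonzero(m);print(xs.mean(),ys.mean())
hit=robot.movel(W((.060,.121,.119)),rate=.03,stop_force=12); print(hit); S()
shot("lev2");
im=cv2.cvtColor(cv2.imread("pics/scene_lev2.png"),cv2.COLOR_BGR2HSV);m=cv2.inRange(im,(0,150,90),(8,255,255))|cv2.inRange(im,(174,150,90),(180,255,255));m[:,:330]=0;m[:,370:]=0;m[:270]=0;m[310:]=0
ys,xs=np.nonzero(m);print(xs.mean(),ys.mean())
```

```text
0.8 [[356.2874 285.8924]] [[209.5469 166.3686]]
0.9 [[354.2637 287.3168]] [[210.0615 164.2836]]
1.0 [[352.3019 288.8262]] [[210.6243 162.3335]]
355.1578947368421 288.35087719298247
True
t 5.05 tcp [0.558  0.3469 0.1175] A [0.0501 0.1198 0.1175] F [-0.9921  1.2981  0.3411] w 0.0
355.1578947368421 288.35087719298247
```

Run:
```python
from geo import *
def blob(f,x0,y0,x1,y1):
    im=cv2.cvtColor(cv2.imread(f),cv2.COLOR_BGR2HSV);m=cv2.inRange(im,(0,150,60),(8,255,255))|cv2.inRange(im,(172,150,60),(180,255,255))
    ys,xs=np.nonzero(m[y0:y1,x0:x1]);return xs.mean()+x0,ys.mean()+y0,len(xs),xs.min()+x0,xs.max()+x0,ys.min()+y0,ys.max()+y0
print(blob("pics/scene0.png",360,265,390,295),blob("pics/top0.png",200,175,220,195))
print(blob("pics/scene_lev2.png",340,275,370,300),blob("pics/top_lev2.png",195,150,225,185))
crop("","pics/top_lev2.png",175,120,275,210,7,"pics/l2.png")
```

```text
(np.float64(372.14), np.float64(279.3), 50, np.int64(369), np.int64(376), np.int64(276), np.int64(283)) (np.float64(207.57692307692307), np.float64(184.6346153846154), 52, np.int64(204), np.int64(211), np.int64(181), np.int64(188))
(np.float64(355.1578947368421), np.float64(288.35087719298247), 57, np.int64(351), np.int64(359), np.int64(285), np.int64(292)) (np.float64(212.76923076923077), np.float64(163.76923076923077), 13, np.int64(211), np.int64(215), np.int64(162), np.int64(166))
```

View pics/l2.png

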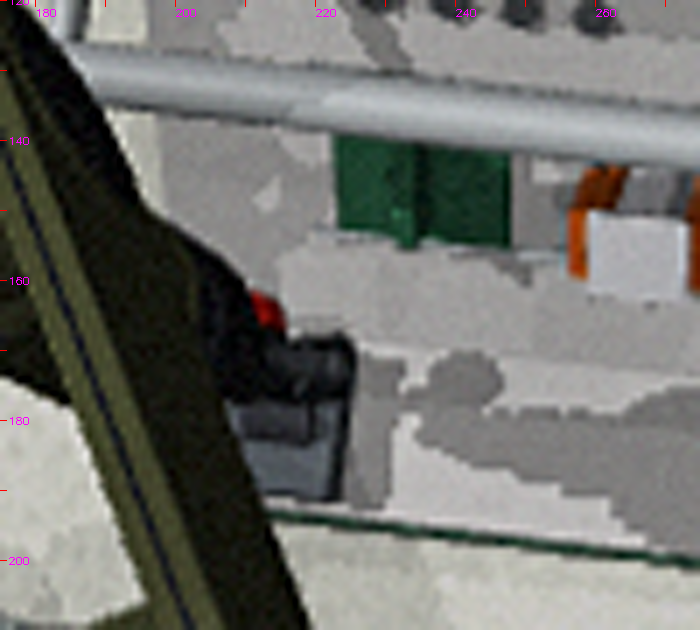

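Run:
```python
from geo import *
R=tool(0)
hit=robot.movel(W((.062,.121,.128)),rate=.05,stop_force=25); print(hit); S()
robot.movel(W((.02,.121,.122)),rate=.15); robot.movel(W((.0,.121,.24)),rate=.2)
robot.let_go()
robot.move_ptp(W(B(P,(0,0,.14))),tool(.66)); S()
shot("l3")
def blob(f,x0,y0,x1,y1):
    im=cv2.cvtColor(cv2.imread(f),cv2.COLOR_BGR2HSV);m=cv2.inRange(im,(0,150,60),(8,255,255))|cv2.inRange(im,(172,150,60),(180,255,255))
    ys,xs=np.nonzero(m[y0:y1,x0:x1]);return xs.mean()+x0,ys.mean()+y0,len(xs)
a=blob("pics/scene_l3.png",340,275,370,300);b=blob("pics/top_l3.png",195,150,225,185);print(a,b)
k=tri(a[:2],b[:2]);print(k,inA(k[0]))
```

```text
False
t 5.62 tcp [0.5583 0.3448 0.1229] A [0.0506 0.1178 0.1229] F [-17.4485   1.9856  -6.9658] w -0.0
t 8.44 tcp [0.5574 0.1852 0.2185] A [ 0.0683 -0.0408  0.2185] F [ 0.2441 -0.382  -0.059 ] w 0.0852
(np.float64(355.10714285714283), np.float64(288.4107142857143), 56) (np.float64(210.3265306122449), np.float64(165.42857142857142), 49)
(array([0.5815, 0.3462, 0.13  ]), np.float64(0.00035533703709320275)) [0.0736 0.1219 0.13  ]
```

View pics/scene_l3.png

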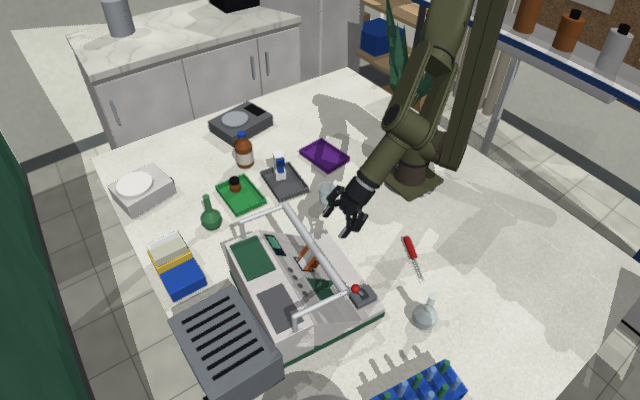

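View pics/top_l3.png

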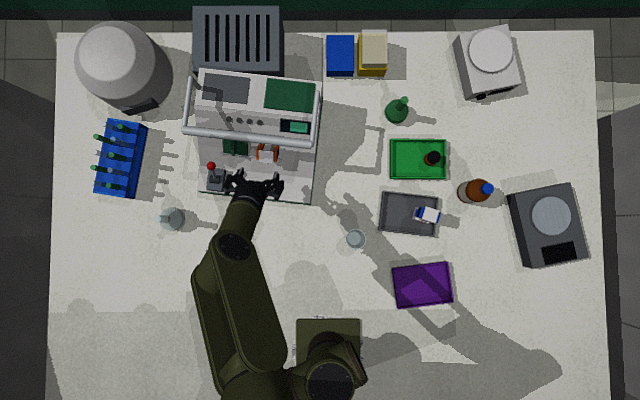

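The lever stayed put under 18 N. The knob is at (0.074, 0.130) in the analyser's x-z plane, which puts the pivot mid-step, so it is at its back stop; it must have started at about 0.14 rad. Next I'll check the gripper's alignment over the cartridge.

Run:
```python
from geo import *
robot.movel(W(B(P,(0,0,.075))),rate=.15,stop_force=10);S()
shot("h1")
crop("","pics/scene_h1.png",265,195,375,295,7,"pics/h1a.png")
crop("","pics/top_h1.png",220,110,310,210,6,"pics/h1b.png")
o=robot.get_obs();print(proj("top",o["ee_pos"]),proj("scene",o["ee_pos"]))
```

```text
t 9.12 tcp [0.5963 0.1802 0.1656] A [ 0.1075 -0.0413  0.1656] F [ 0.3174 -0.511   0.0923] w 0.0852
[[264.5262 158.3126]] [[316.9286 245.2688]]
```

View pics/h1a.png

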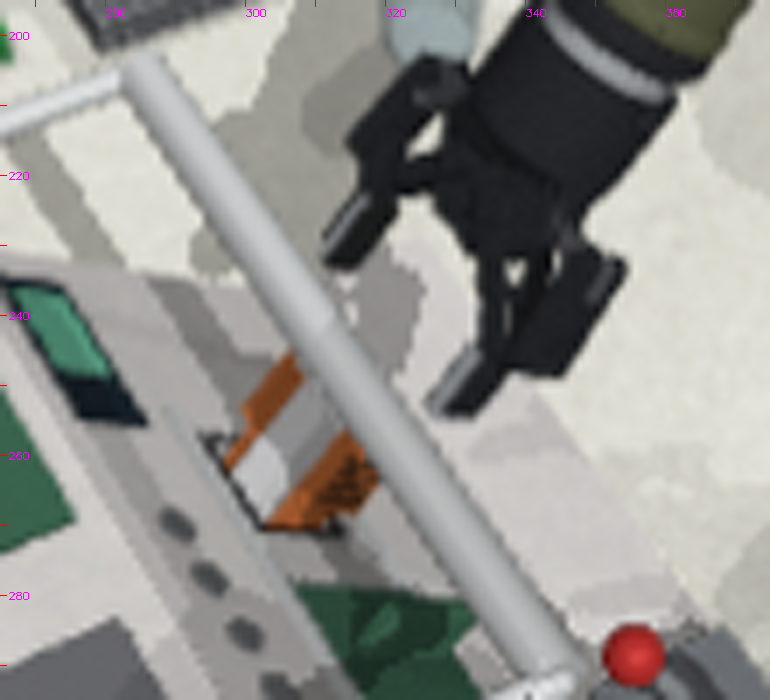

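View pics/h1b.png

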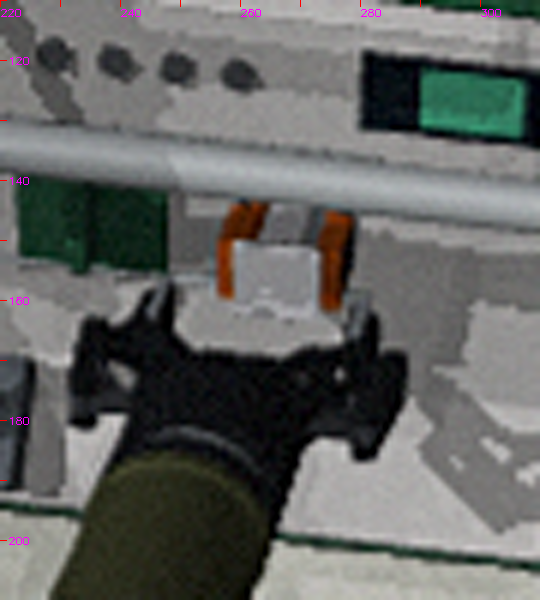

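Run:
```python
from geo import *
o=robot.get_obs();R=o["orientation"];t=o["ee_pos"];print(R,RA.T@R)
for y in(.0425,-.0425,0.):
  for x in(-.011,.011):
    q=t+R@[x,y,-.013];print("tip",x,y,proj("top",q),proj("scene",q))
for y in(.03,-.03):
  for x in(-.016,.016): q=W(B(P,(x,y,.05)));print("tab",x,y,proj("top",q),proj("scene",q))
for y in(.03,-.03): q=W(B(P,(.016,y,.014)));print("tabback low",x,y,proj("top",q),proj("scene",q))
```

```text
[[-0.7841  0.1161  0.6096]
 [ 0.092   0.9932 -0.0709]
 [-0.6137  0.0005 -0.7895]] [[-0.7895 -0.0001  0.6137]
 [ 0.0002  1.      0.0005]
 [-0.6137  0.0005 -0.7895]]
tip -0.011 0.0425 [[248.7558 155.4144]] [[323.9546 251.8474]]
tip 0.011 0.0425 [[248.9041 162.2132]] [[329.0035 252.4083]]
tip -0.011 -0.0425 [[278.6191 158.7306]] [[309.9149 232.052 ]]
tip 0.011 -0.0425 [[278.4212 165.4891]] [[314.9392 232.8442]]
tip -0.011 0.0 [[263.6907 157.0737]] [[316.7895 241.7494]]
tip 0.011 0.0 [[263.6657 163.8522]] [[321.8285 242.4314]]
tab -0.016 0.03 [[256.1244 158.0442]] [[320.8904 258.772 ]]
tab 0.016 0.03 [[256.0328 148.3409]] [[313.4986 258.0934]]
tab -0.016 -0.03 [[276.3136 160.2858]] [[311.2727 244.8975]]
tab 0.016 -0.03 [[276.5573 150.6212]] [[303.9139 243.9768]]
tabback low 0.016 0.03 [[258.4989 142.8752]] [[306.8961 266.7446]]
tabback low 0.016 -0.03 [[278.4886 145.0965]] [[297.5957 252.5376]]
```

Run:
```python
from geo import *
print(robot.movel(W(B(P,(0,0,.012))),rate=.06,stop_force=8));S()
shot("h2")
crop("","pics/scene_h2.png",265,195,375,295,7,"pics/h2a.png")
crop("","pics/top_h2.png",220,110,310,210,6,"pics/h2b.png")
```

```text
False
t 10.43 tcp [0.6341 0.1756 0.1164] A [ 0.1456 -0.0414  0.1164] F [0.1229 0.0423 0.5574] w 0.0854
```

View pics/h2a.png

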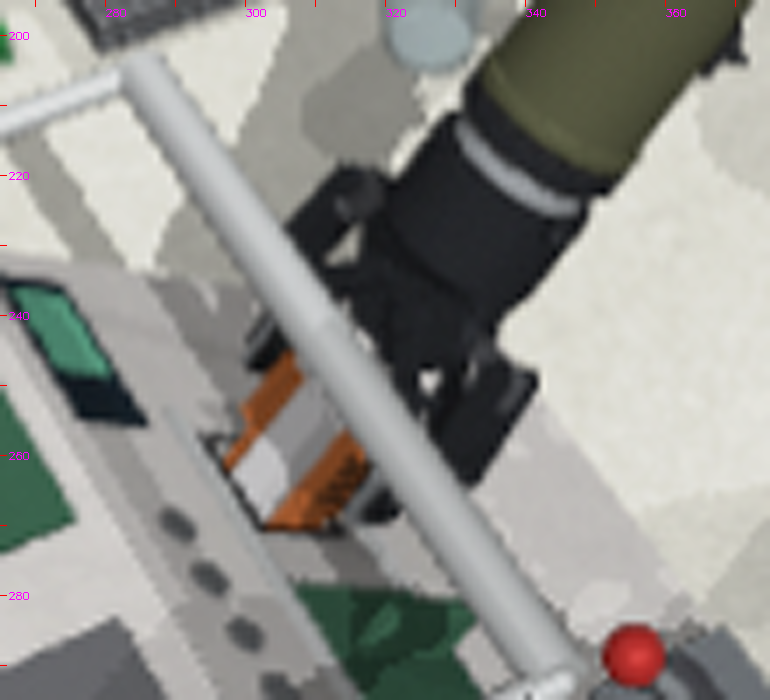

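View pics/h2b.png

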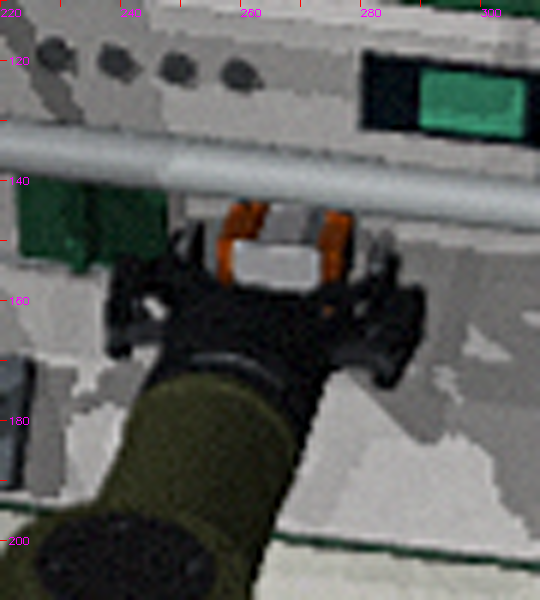

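Run:
```python
from geo import *
o=robot.get_obs();R=o["orientation"];t=o["ee_pos"]
for x in(-.011,.011):
  for y in(.0425,.057,-.0425,-.057):
    for z in (-.013,-.003):
     q=t+R@[x,y,z];print("tip",x,y,z,proj("top",q)[0],proj("scene",q)[0])
im=cv2.imread("pics/scene_h2.png")[235:280,285:335];cv2.imwrite("pics/h2c.png",cv2.resize(im,None,fx=15,fy=12,interpolation=cv2.INTER_NEAREST))
```

```text
tip -0.011 0.0425 -0.013 [253.5108 145.5608] [312.1466 267.1885]
tip -0.011 0.0425 -0.003 [254.2119 144.063 ] [310.3094 269.5727]
tip -0.011 0.057 -0.013 [248.6489 145.0203] [314.5292 270.7661]
tip -0.011 0.057 -0.003 [249.3852 143.5264] [312.672  273.1555]
tip -0.011 -0.0425 -0.013 [281.9973 148.7229] [298.8285 247.1555]
tip -0.011 -0.0425 -0.003 [282.4926 147.2024] [297.1017 249.5056]
tip -0.011 -0.057 -0.013 [286.855  149.2613] [296.6626 243.8921]
tip -0.011 -0.057 -0.003 [287.3152 147.7369] [294.9535 246.2358]
tip 0.011 0.0425 -0.013 [253.6014 152.1607] [317.2526 267.5427]
tip 0.011 0.0425 -0.003 [254.2943 150.6324] [315.4237 269.896 ]
tip 0.011 0.057 -0.013 [248.7934 151.6266] [319.6396 271.0752]
tip 0.011 0.057 -0.003 [249.5207 150.102 ] [317.791  273.4336]
tip 0.011 -0.0425 -0.013 [281.7724 155.2862] [303.8982 247.748 ]
tip 0.011 -0.0425 -0.003 [282.264  153.7358] [302.1779 250.0681]
tip 0.011 -0.057 -0.013 [286.5764 155.8185] [301.7246 244.521 ]
tip 0.011 -0.057 -0.003 [287.0336 154.2643] [300.0218 246.835 ]
```

View pics/h2c.png

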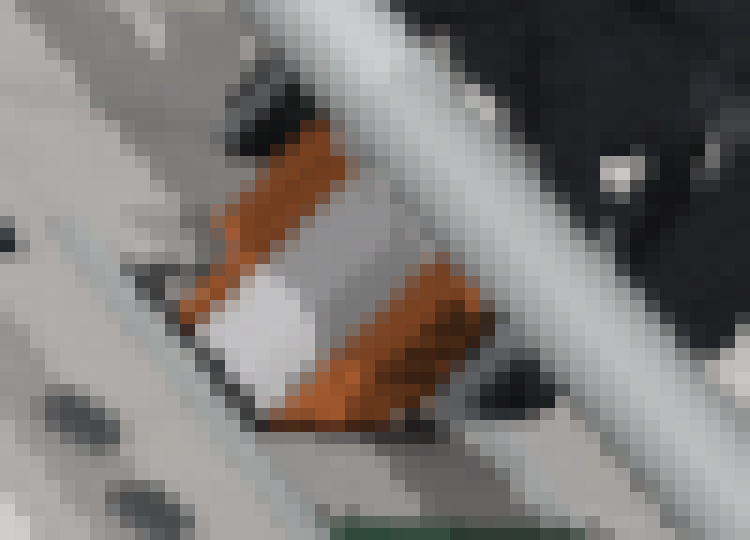

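Run:
```python
from geo import *
robot.clamp();S();o=robot.get_obs();print(o["ft_torque"])
shot("g1")
crop("","pics/scene_g1.png",275,225,345,290,9,"pics/g1a.png")
crop("","pics/top_g1.png",230,120,310,190,8,"pics/g1b.png")
```

```text
t 11.02 tcp [0.634  0.1763 0.1183] A [ 0.1454 -0.0408  0.1183] F [-9.4483  1.6213 13.2797] w 0.0422
[0.0557 0.3881 0.0103]
```

View pics/g1a.png

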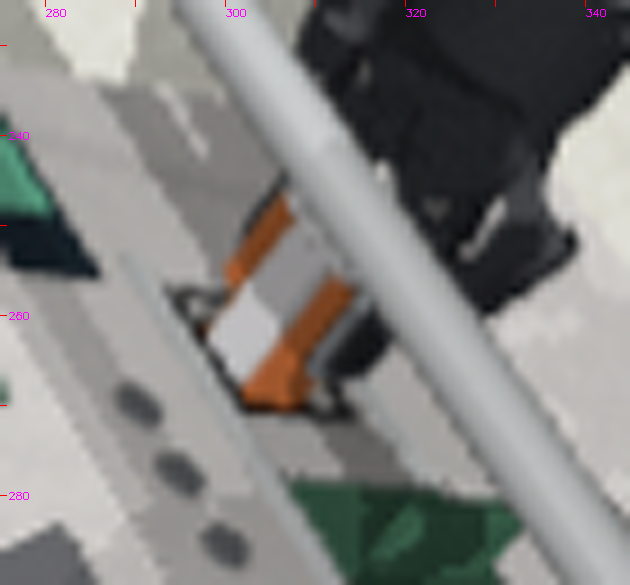

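View pics/g1b.png

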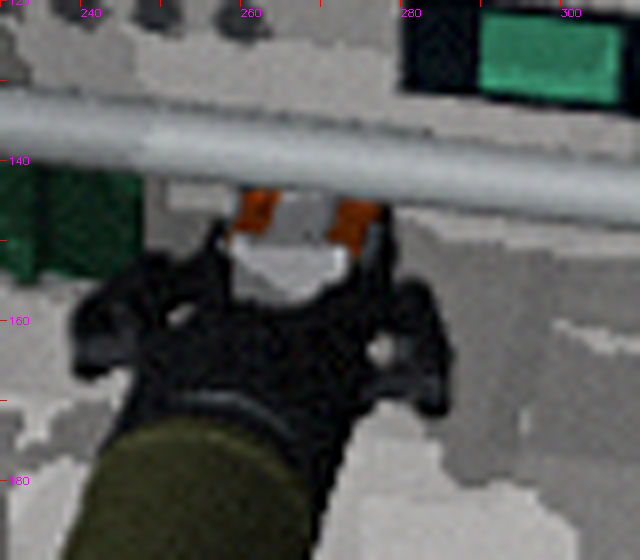

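Run:
```python
from geo import *
t=robot.get_obs()["ee_pos"]; d=RA@w
print(robot.movel(t+d*.015,rate=.05,stop_force=45));S()
print(robot.movel(t+d*.03,rate=.05,stop_force=45));S()
shot("g2")
crop("","pics/scene_g2.png",275,215,355,290,8,"pics/g2a.png")
```

```text
False
t 11.6 tcp [0.6245 0.1772 0.1297] A [ 0.1359 -0.041   0.1297] F [-0.2469 -0.0069 -2.3771] w 0.0413
False
t 12.05 tcp [0.6156 0.1785 0.1419] A [ 0.1269 -0.0408  0.1419] F [-0.1364 -0.1972 -3.3682] w 0.0412
```

View pics/g2a.png

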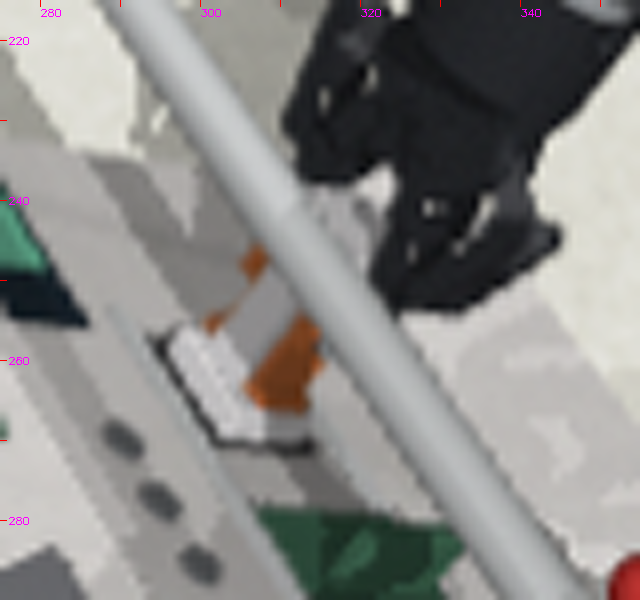

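Run:
```python
from geo import *
t=robot.get_obs()["ee_pos"]; d=RA@w
print(robot.movel(t+d*.085,rate=.09,stop_force=45));S()
shot("g3")
crop("","pics/scene_g3.png",265,195,375,295,7,"pics/g3a.png")
crop("","pics/top_g3.png",220,110,320,210,6,"pics/g3b.png")
```

```text
False
t 13.24 tcp [0.564  0.1843 0.2084] A [ 0.0749 -0.0409  0.2084] F [ 1.0407  0.1391 -2.9522] w 0.0415
```

View pics/g3a.png

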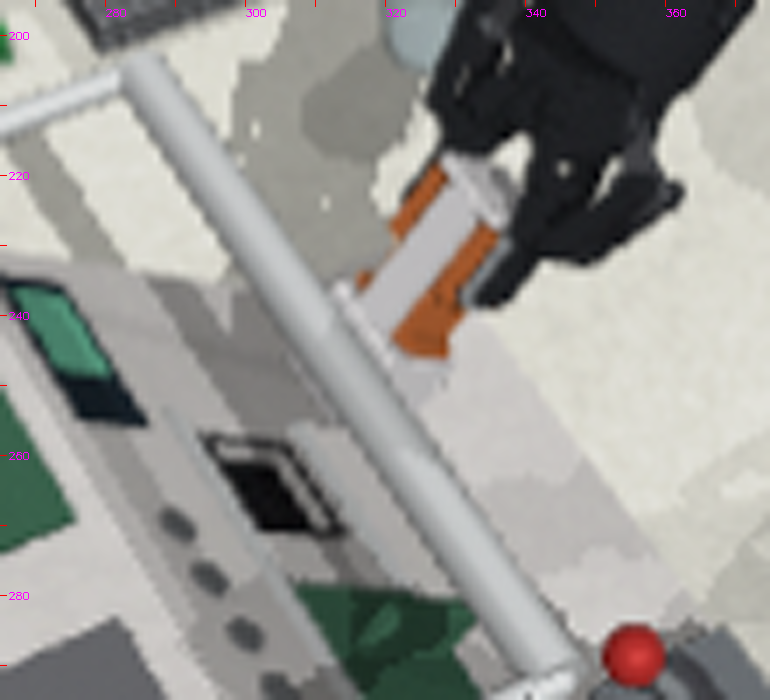

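View pics/g3b.png

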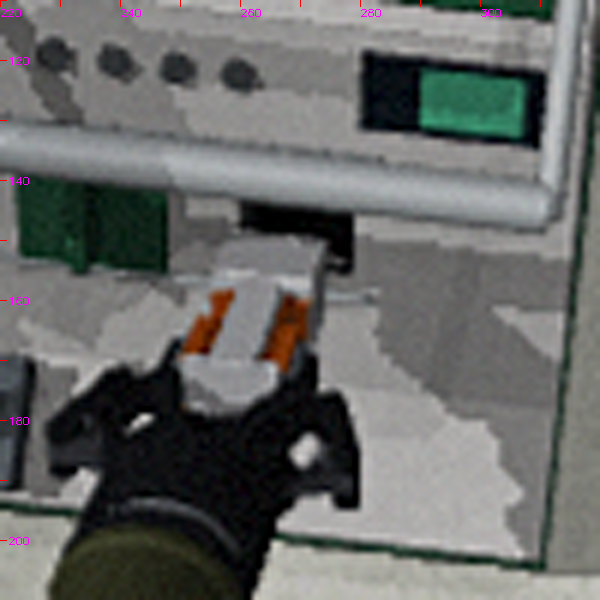

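Run:
```python
from geo import *
t=robot.get_obs()["ee_pos"]; d=RA@w
I=np.diag([-1.,1,-1])
robot.movel(t+d*.06,rate=.15)
robot.move_ptp(W((-.04,-.041,.31)),tool(0));S()
robot.movel([.46,-.15,.31],rot=I,rate=.2)
robot.movel([.615,-.254,.30],rot=I,rate=.2);S()
shot("p1")
crop("","pics/scene_p1.png",175,95,320,225,5,"pics/p1a.png")
crop("","pics/top_p1.png",360,100,490,220,5,"pics/p1b.png")
```

```text
t 14.7 tcp [0.4501 0.1966 0.3084] A [-0.0396 -0.042   0.3084] F [ 0.3685 -0.6611 -2.572 ] w 0.0415
t 17.68 tcp [ 0.6144 -0.2534  0.2998] A [ 0.1759 -0.4698  0.2998] F [-0.1534  0.6393 -2.3137] w 0.0415
```

View pics/p1a.png

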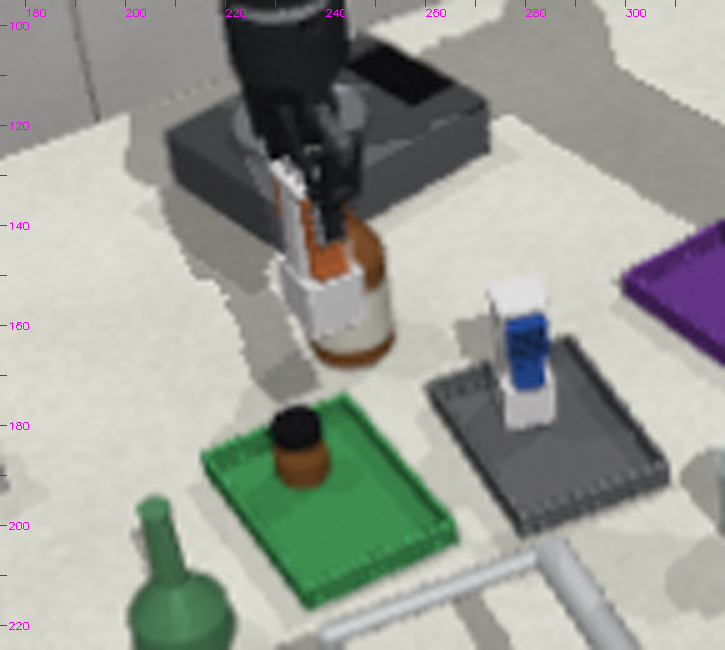

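View pics/p1b.png

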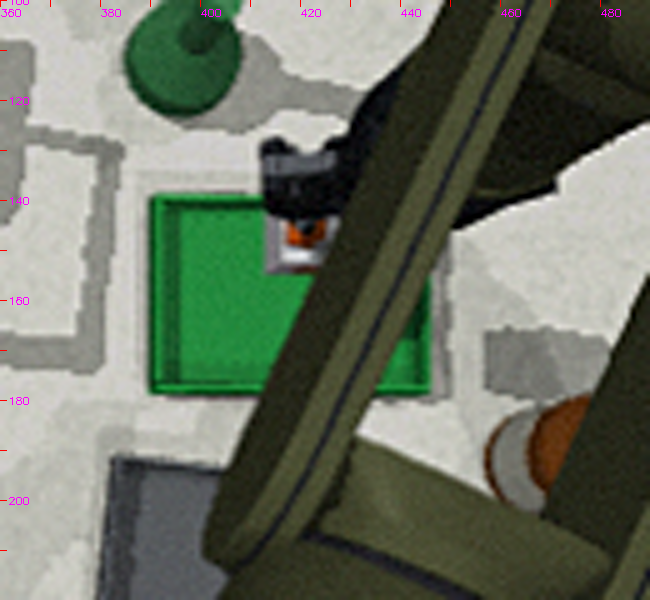

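Run:
```python
from geo import *
robot.movel([.615,-.254,.105],rate=.12);S()
print(robot.movel([.615,-.254,.068],rate=.025,stop_force=5));S()
robot.hold(.2);S()
shot("p2")
crop("","pics/scene_p2.png",195,135,285,225,7,"pics/p2a.png")
crop("","pics/top_p2.png",370,100,470,200,6,"pics/p2b.png")
```

```text
t 19.55 tcp [ 0.6156 -0.2543  0.1059] A [ 0.1772 -0.4706  0.1059] F [-0.5003  0.5451 -1.563 ] w 0.0419
True
t 20.55 tcp [ 0.6151 -0.2539  0.0791] A [ 0.1766 -0.4703  0.0791] F [-0.5499 -1.0457  4.1506] w 0.0412
t 20.75 tcp [ 0.6151 -0.2539  0.0791] A [ 0.1767 -0.4703  0.0791] F [-0.0052  0.1306  5.1497] w 0.0413
```

View pics/p2a.png

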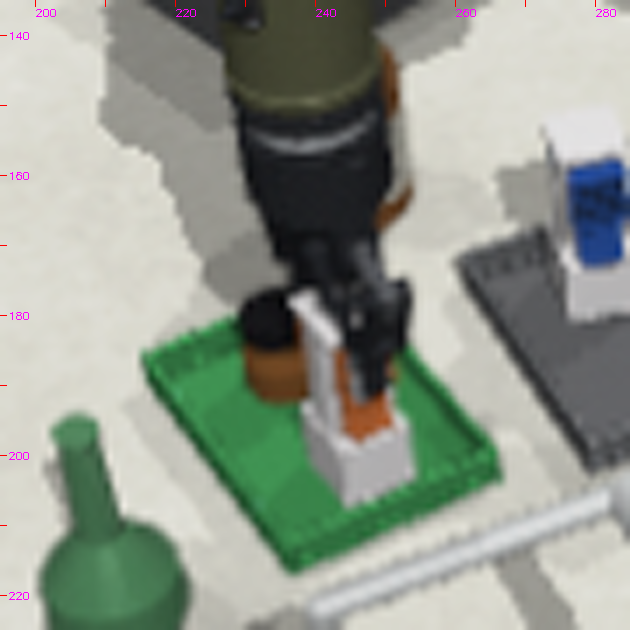

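View pics/p2b.png

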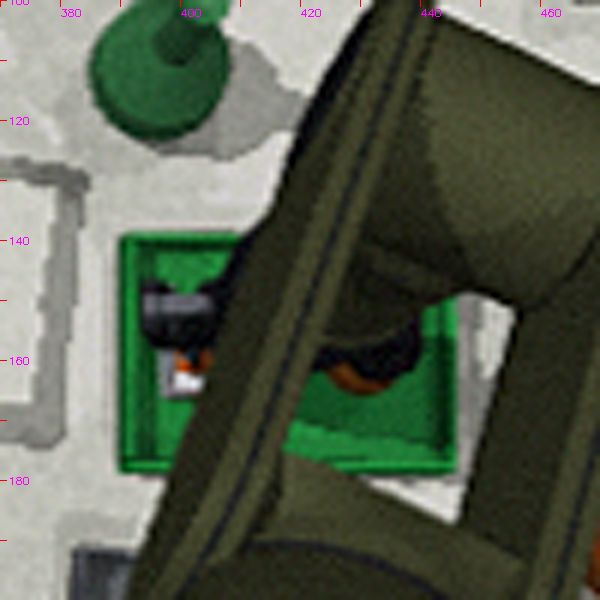

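Run:
```python
from geo import *
robot.let_go();S();robot.hold(.2)
robot.movel([.615,-.254,.25],rate=.12);S()
robot.movel([.47,-.1,.31],rate=.25)
shot("p3")
crop("","pics/scene_p3.png",195,135,285,225,7,"pics/p3a.png")
crop("","pics/top_p3.png",370,100,470,200,6,"pics/p3b.png")
```

```text
t 21.36 tcp [ 0.6138 -0.2534  0.0774] A [ 0.1753 -0.4699  0.0774] F [-0.1515 -0.6199  0.4711] w 0.0854
t 23.15 tcp [ 0.6145 -0.2538  0.2489] A [ 0.1761 -0.4702  0.2489] F [ 0.1522 -0.7865 -0.2058] w 0.0854
```

View pics/p3a.png

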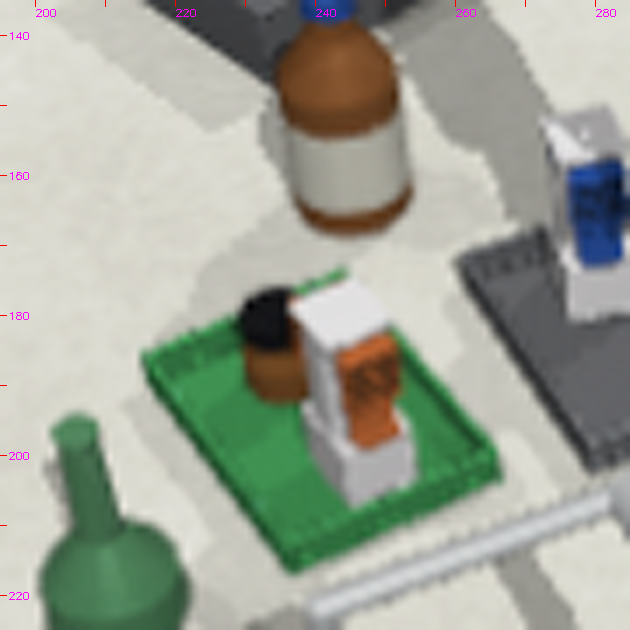

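View pics/p3b.png

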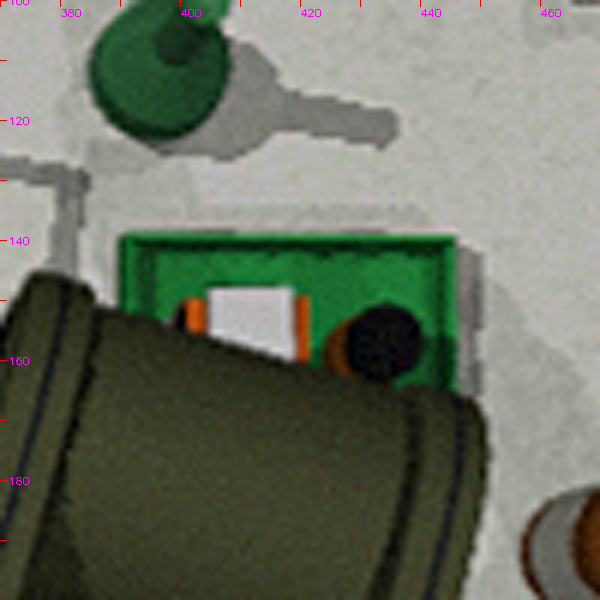

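Run:
```python
from geo import *
robot.clamp()
R=tool(.66)
robot.move_ptp(W(B(P,(.008,.152,.2))),R)
robot.movel(W(B(P,(.008,.152,.09))),rate=.2)
print(robot.movel(W(B(P,(.008,.152,.018))),rate=.08,stop_force=8));S()
shot("c1")
crop("","pics/scene_c1.png",265,215,375,315,7,"pics/c1a.png")
crop("","pics/top_c1.png",190,110,290,200,7,"pics/c1b.png")
```

```text
False
t 28.44 tcp [0.6545 0.3263 0.1261] A [0.1484 0.1106 0.1261] F [-0.2872  0.1969  0.446 ] w -0.0001
```

View pics/c1a.png

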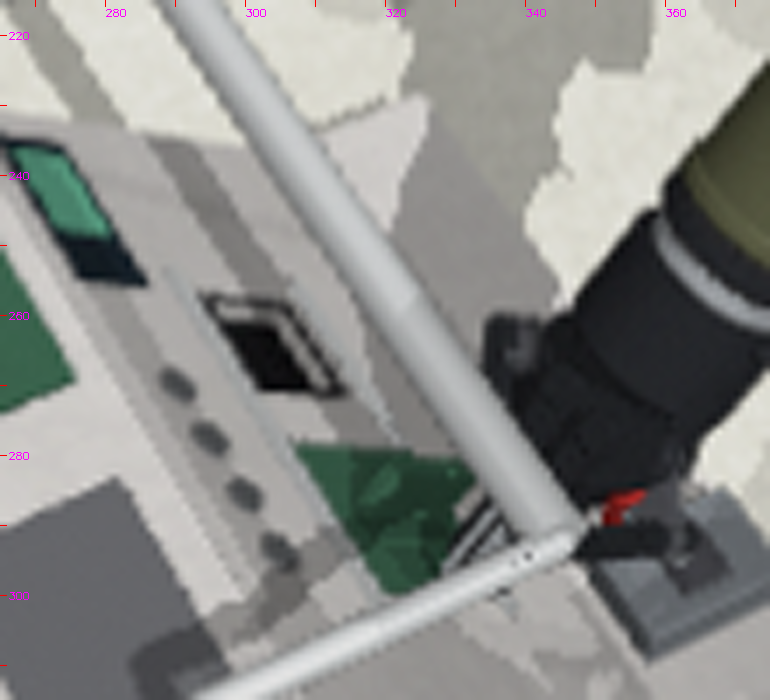

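View pics/c1b.png

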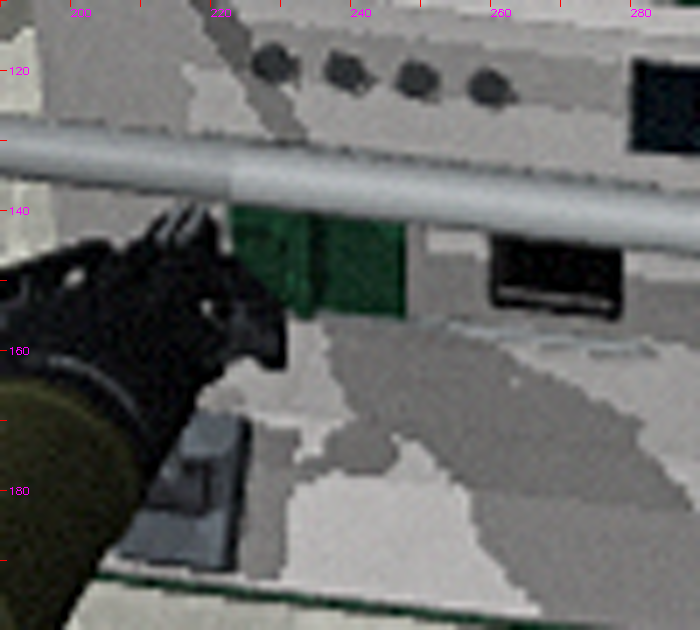

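Run:
```python
from geo import *
print(robot.movel(W(B(P,(.008,.06,.018))),rate=.08,stop_force=15));S()
print(robot.movel(W(B(P,(.008,.0,.018))),rate=.05,stop_force=15));S()
shot("c2")
crop("","pics/scene_c2.png",265,215,375,315,7,"pics/c2a.png")
crop("","pics/top_c2.png",200,110,300,200,7,"pics/c2b.png")
```

```text
False
t 29.84 tcp [0.6439 0.2346 0.1257] A [0.1485 0.0183 0.1257] F [-0.2774 -0.5442  0.3109] w -0.0002
True
t 30.68 tcp [0.6391 0.1951 0.1258] A [ 0.1483 -0.0215  0.1258] F [-0.3884  3.0652  0.8915] w -0.0003
```

View pics/c2a.png

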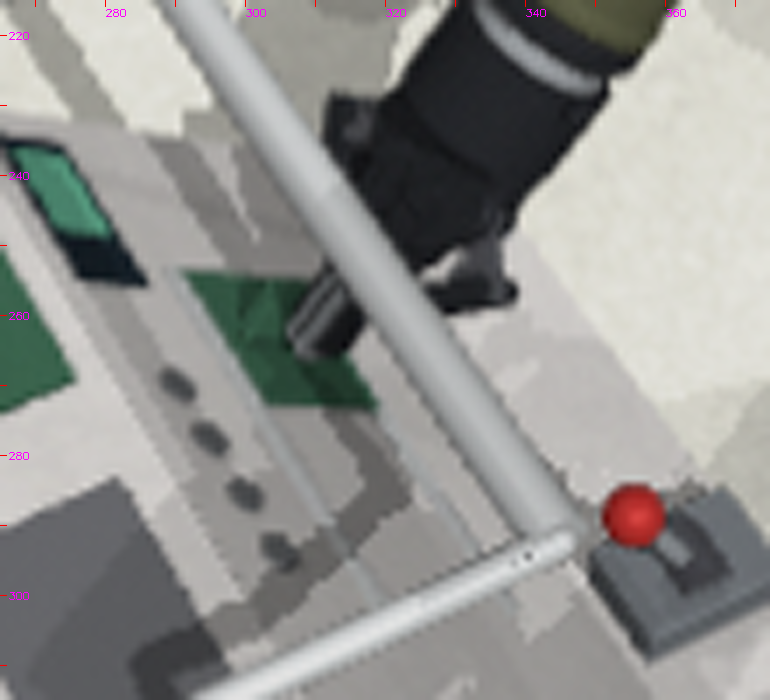

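View pics/c2b.png

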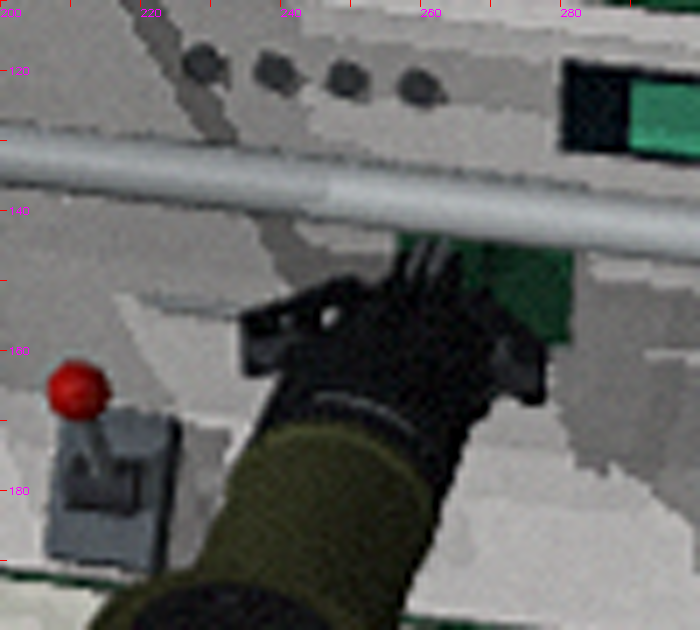

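Run:
```python
from geo import *
print(robot.movel(W(B(P,(.008,.0,.018))),rate=.03,stop_force=25));S()
robot.hold(.2);S()
robot.movel(W(B(P,(.008,.035,.018))),rate=.1)
robot.movel(W(B(P,(.008,.035,.2))),rate=.2)
robot.move_ptp([.35,.15,.33],tool(0));S()
shot("f")
crop("","pics/scene_f.png",265,215,375,315,7,"pics/fa.png")
crop("","pics/top_f.png",200,110,300,200,7,"pics/fb.png")
```

```text
True
t 31.2 tcp [0.6391 0.1954 0.1259] A [ 0.1482 -0.0212  0.1259] F [-0.8193  3.2484  0.9673] w 0.0005
t 31.4 tcp [0.639  0.1955 0.1259] A [ 0.1482 -0.0212  0.1259] F [-1.2904  3.5671  1.2317] w -0.0
t 33.57 tcp [0.3507 0.1493 0.3288] A [-0.1328 -0.1005  0.3288] F [ 0.81    0.2967 -0.467 ] w -0.0
```

View pics/fa.png

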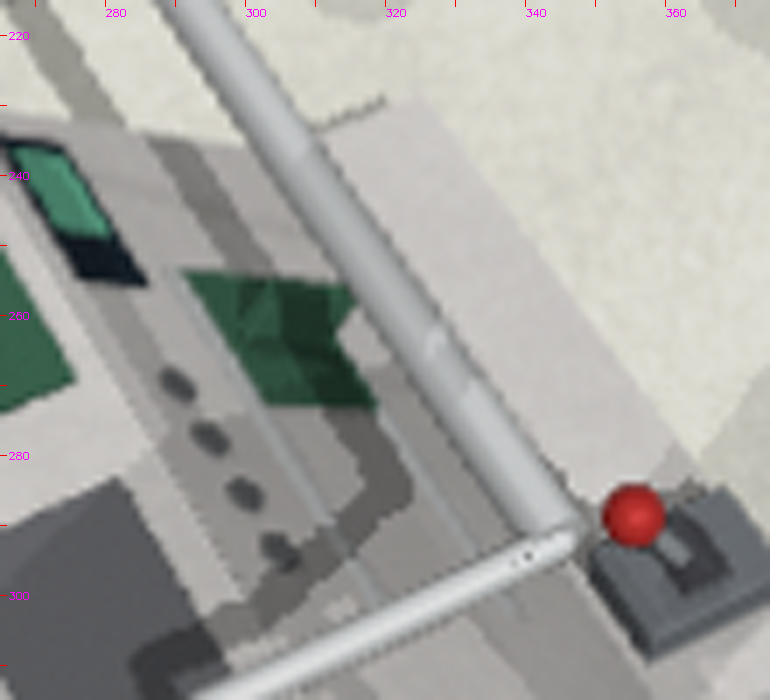

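View pics/fb.png

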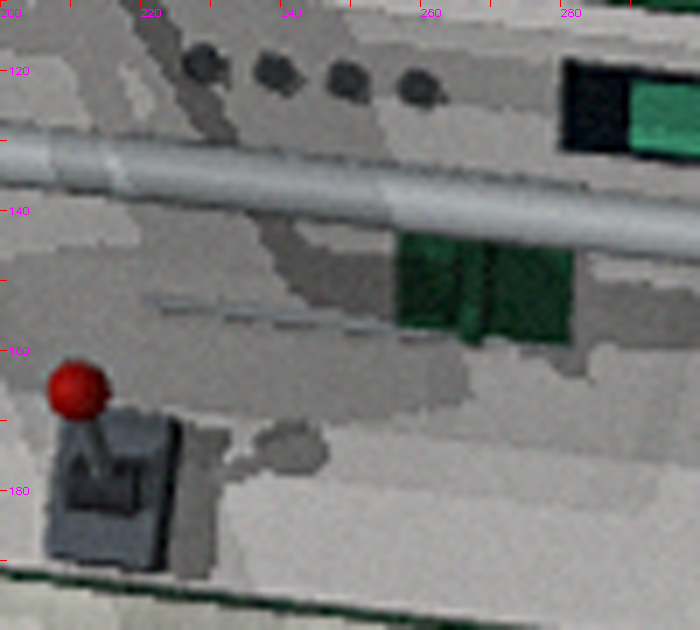

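View pics/top_f.png

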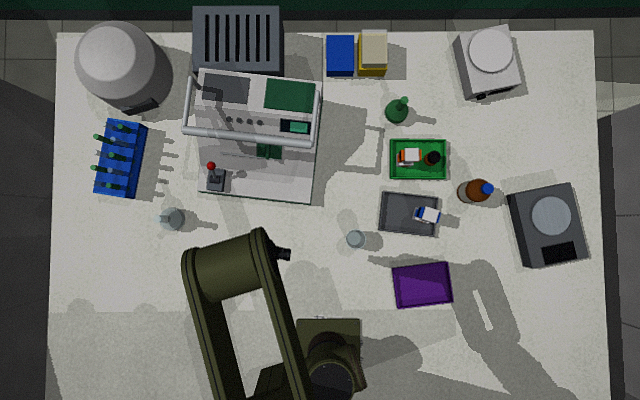

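Run:
```python
from geo import *
for c in(0,.1,.105,.11):
  print(c,[proj(n,W(B(P,(x,.11-c+y,.007))))[0].round(1).tolist() for n,x,y in(("top",-.036,.038),("top",-.036,-.038),("scene",.036,-.038),("scene",.036,.038),("scene",-.036,.038))])
for a,b in(("pics/top_c1.png","pics/top_f.png"),("pics/scene_c1.png","pics/scene_f.png")):
  for f in(a,b):
    h=cv2.cvtColor(cv2.imread(f),cv2.COLOR_BGR2HSV);m=cv2.inRange(h,(55,90,20),(95,255,130))
    if "top" in f: m[:141]=0;m[162:]=0;m[:,:215]=0;m[:,290:]=0
    else: m[:251]=0;m[302:]=0;m[:,:286]=0;m[:,335:]=0
    ys,xs=np.nonzero(m);print(f,len(xs),xs.min(),xs.max(),ys.min(),ys.max(), [ (y,xs[ys==y].min(),xs[ys==y].max()) for y in sorted(set(ys))[::4]])
```

```text
0 [[220.9, 152.9], [245.5, 155.6], [307.6, 278.6], [320.6, 298.8], [337.5, 298.6]]
0.1 [[253.2, 156.5], [277.8, 159.2], [291.9, 254.2], [303.7, 272.6], [320.5, 273.5]]
0.105 [[254.8, 156.7], [279.4, 159.4], [291.2, 253.0], [302.9, 271.3], [319.7, 272.3]]
0.11 [[256.4, 156.9], [281.0, 159.6], [290.4, 251.9], [302.1, 270.1], [318.9, 271.1]]
pics/top_c1.png 288 223 247 141 155 [(np.int64(141), np.int64(223), np.int64(238)), (np.int64(145), np.int64(224), np.int64(247)), (np.int64(149), np.int64(226), np.int64(247)), (np.int64(153), np.int64(231), np.int64(247))]
pics/top_f.png 310 257 281 144 158 [(np.int64(144), np.int64(257), np.int64(264)), (np.int64(148), np.int64(257), np.int64(281)), (np.int64(152), np.int64(257), np.int64(280)), (np.int64(156), np.int64(257), np.int64(280))]
pics/scene_c1.png 277 308 331 279 298 [(np.int64(279), np.int64(308), np.int64(310)), (np.int64(283), np.int64(311), np.int64(331)), (np.int64(287), np.int64(313), np.int64(328)), (np.int64(291), np.int64(316), np.int64(328)), (np.int64(295), np.int64(318), np.int64(327))]
pics/scene_f.png 281 292 317 254 272 [(np.int64(254), np.int64(292), np.int64(293)), (np.int64(258), np.int64(295), np.int64(314)), (np.int64(262), np.int64(298), np.int64(312)), (np.int64(266), np.int64(300), np.int64(313)), (np.int64(270), np.int64(303), np.int64(316))]
```

Run:
```python
from geo import *
print(robot.job_done())
```

```text
the job is handed in; nothing more can be done
None
```

I did all four steps in order and handed the job in at about 34 s of the 72 s allowed. The job reports no verdict, so these are my own checks.

- **Lever:** It is at its back stop and did not move under about 18 N. The knob ended 58 mm further back, not the full 67 mm. That fits a start at about 0.14 rad instead of 0, because the knob's heights and the pivot position agree with that reading.
- **Cartridge:** It came out straight along the bay's axis with both tabs squeezed. I lowered it until the foot touched the floor of the green tray, at the expected height, and only then let go. Pictures afterwards show it upright near the middle of the free half, with the jar next to it where it was.
- **Cover:** It is pushed across the bay to a hard stop, and a second push with a 25 N limit did not move it. In the pictures its edges sit where full travel (0.11 m) should put them. The shift between pictures came out at only about 0.104–0.106 m. I take this to mean it started a few millimetres in from its parked end, but I could not measure that directly.
- **Two readings that disagreed:**
  - While gripping, the fingers read 41–42 mm apart, where 48 mm was expected. The cartridge still came out freely.
  - The side camera read about 1–2 pixels off from the top camera, and I allowed for that.

In the last top picture the robot is clear of everything, and the bystanders look where they stood at the start.

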